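# Young cheeses onto their ripening boards

### The job

Put each of the four young cheeses into the recess of the wooden ripening board that matches its outline: the large round, the small round, the square and the brick-shaped one each on its own board, upright and lying flat on the recess floor inside the rim. Set them down gently, without dropping them, and leave the jar and the brush where they are.

Things in the scene. Friction and masses are not known exactly. Their poses are not given: they have to be found in the camera images.
- big_round_centre (a point): large round cheese: upright drum 62 mm in diameter, 52 mm tall, yellow-brown rind, loose, standing on the table at the start; the point is its centre, 26 mm above its underside; z axis up
- small_round_centre (a point): small round cheese: upright drum 42 mm in diameter, 52 mm tall, yellow-brown rind, loose, standing on the table at the start; the point is its centre, 26 mm above its underside; z axis up
- square_centre (a point): square cheese: block 54 x 54 mm seen from above (x and y axes along its sides), 52 mm tall, yellow-brown rind, loose, standing on the table at the start; the point is its centre, 26 mm above its underside; z axis up
- brick_centre (a point): brick-shaped cheese: block 100 mm (its x axis) x 42 mm (its y axis) seen from above, 52 mm tall, yellow-brown rind, loose, standing on the table at the start; the point is its centre, 26 mm above its underside; z axis up
- big_round_tray_floor (a point): ripening board for the large round cheese: light wooden 102 x 102 mm board with a round recess 78 mm in diameter, dark-floored, 13 mm thick, fixed to the table; the recess is 5 mm deep and its floor lies 8 mm above the table; the point is the centre of the recess floor; z axis up
- small_round_tray_floor (a point): ripening board for the small round cheese: light wooden 82 x 82 mm board with a round recess 58 mm in diameter, dark-floored, 13 mm thick, fixed to the table; the recess is 5 mm deep and its floor lies 8 mm above the table; the point is the centre of the recess floor; z axis up
- square_tray_floor (a point): ripening board for the square cheese: light wooden 94 x 94 mm board with a square recess 70 x 70 mm (x and y axes along its sides), dark-floored, 13 mm thick, fixed to the table; the recess is 5 mm deep and its floor lies 8 mm above the table; the point is the centre of the recess floor; z axis up
- brick_tray_floor (a point): ripening board for the brick-shaped cheese: light wooden 140 x 82 mm board with an oblong recess 116 mm (x axis) x 58 mm (y axis), dark-floored, 13 mm thick, fixed to the table; the recess is 5 mm deep and its floor lies 8 mm above the table; the point is the centre of the recess floor; z axis up
- jar_mid (a point): bystander: closed amber glass jar with a white cap, 60 mm in diameter, 75 mm tall, standing amid the work; the point is its centre, half-way up
- brush_grip (a point): bystander: rind brush lying beyond the boards; the point is on its handle

How it is judged:
At the end, for the whole second after the job is handed in: Each cheese is upright (within 0.08 rad) on the recess floor of its own board (its centre 23 to 29 mm above that floor), within 12 mm of the recess centre, and at rest (horizontal distance between big_round_centre and big_round_tray_floor below 0.012 m and z of big_round_centre in the frame of big_round_tray_floor between 0.023 and 0.029 m and angle between each of big_round_centre, small_round_centre, square_centre, brick_centre's own z axis and vertical below 0.08 rad and linear speed of each of big_round, small_round, square, brick below 0.02 m/s and horizontal distance between small_round_centre and small_round_tray_floor below 0.012 m and z of small_round_centre in the frame of small_round_tray_floor between 0.023 and 0.029 m and horizontal distance between square_centre and square_tray_floor below 0.012 m and z of square_centre in the frame of square_tray_floor between 0.023 and 0.029 m and horizontal distance between brick_centre and brick_tray_floor below 0.012 m and z of brick_centre in the frame of brick_tray_floor between 0.023 and 0.029 m); the robot touches nothing.
It fails at once if a cheese is dropped from well above (more than about 3 cm), thrown or knocked away: faster than 0.8 m/s with no finger on it ((linear speed of big_round above 0.8 m/s and contact force between the fingers and big_round below 0.05 N) or (linear speed of small_round above 0.8 m/s and contact force between the fingers and small_round below 0.05 N) or (linear speed of square above 0.8 m/s and contact force between the fingers and square below 0.05 N) or (linear speed of brick above 0.8 m/s and contact force between the fingers and brick below 0.05 N)).
It fails at once if the jar is pushed more than 3 cm out of its place (distance of jar_mid from where it was at the start of the episode above 0.03 m).
It fails at once if the brush is pushed more than 3 cm out of its place (distance of brush_grip from where it was at the start of the episode above 0.03 m).
It also fails if it takes over 99 s, if anything falls off the work surface, if the arm or the gripper's body presses on something with over 40 N, if the wrist force passes 120 N, or if a joint passes its speed limit or range.

### The arm

A 6-joint arm with a two-finger parallel gripper is mounted at the origin on the work surface. World frame = base frame: x ahead of the robot, y to its left, z up, the work surface at z = 0. Lengths are in m, angles in rad, forces in N, time in s.
With the tool pointing down it reaches from about 0.35 to 0.975 m from the base axis. Payload 7.1 kg.
Tool frame: the origin (TCP) lies at the very end of the fingers, on their centre line; the grasp point (between the pads) lies 19 mm behind it (env.hold_point_z is the distance from the TCP to the grasp point, in m); z points along the fingers, y is the line along which they close (so a half turn about z gives the same grasp; the last joint's range is limited). The gripper opens to 88 mm and grips with 3 to 60 N. Pads are 20 mm wide; open, the fingers measure 115 mm over their backs; the gripper's body (75 mm by 178 mm) begins 61 mm behind the grasp point.
Start: joints at [1.153, 0.423, 1.63, -0, 1.089, -0.019], TCP at [0.243, 0.576, 0.223] pointing down, gripper open.
Joint ranges: [-3, 3], [-0.9, 2.11], [0.09, 2.58], [-1.31, 4.45], [0.11, 2.69], [-2.54, 2.54]. Speed limits (rad/s): [2.39, 2.39, 3.01, 3.14, 3.14, 3.14].

### API

Orientations are given as a rotation vector (axis times angle).
In Python, from plant import env gives the robot as it stands.
- The arm moves only by the tool carry_out, never from a script. Its argument "increments" is a list of rows, each a list of 7 numbers: the turn, a rotation vector about the world's x, y, z in rad, then the shift along the world's x, y, z in mm, then the finger opening in mm, from 0 to 87.8. A call has 1 to 12 rows; each row is the pose to reach, as a shift and turn from the pose commanded when the call began; what a row does not reach only later rows make up. A row lasts 1/8 s, in which the tool goes at most 62.5 mm and 10.7 degrees, less where a joint would pass 70% of its speed; a pose out of reach is approached as far as the arm can. A call with a gripper value outside its range is refused whole. The fingers move at their own pace and stop on an object; the grip force is fixed at half the most. Time passes only in rows, so rows that repeat a pose let the fingers close. It gives the time, the measured TCP pose, the force, the opening and the grip force at its end, in the units of the state.
- env.observe(): the state, without advancing time (a new reading comes with each control period).
- env.snapshot(name): name is "side" or "top"; returns a dict with "frame" (384x512x3 uint8, blue, green, red), "fov_y" (degrees; the focal length in pixels is half the picture's height over the tangent of half this angle, whatever the lens; pixels are square), "cx", "cy" (the principal point, pixels), "k1" (the pictures are not rectified: a ray, as slopes to the right and down, at radius r is drawn at 1 + k1 r^2 times it, then the intrinsics apply), "eye" and "rotation" of the camera in the world. Camera axes: x right, y up, looking along -z (the intrinsics and any distortion apply to the point x, -y, -z); pixel columns grow to the right and rows downward; lengths in m; the calibration is good to about 2 mm. A picture is of the moment at which its call begins. There is no depth.
- env.job_done(): hands the job in; it is judged then, once.
The state is a dict: "clock": time; "joint_pos": joint angles; "joint_velocities": joint speeds; "effort": joint torques, N m; "tcp_pos": TCP position; "eef_rot": TCP orientation; "contact_force": force on the tool from outside, world axes, zero at the start; "ft_torque": the same for the moment, N m; "opening": finger opening in m; "grip_force": force on a finger pad.
Only numpy, scipy, OpenCV 4.12 (cv2) and the standard library are available. Lean on these libraries where they do the work, as an engineer would, in place of code of your own. Each camera call takes 0.05 s, during which the arm holds its last target. There are 200 camera calls.

## Working session

There is one attempt and no reset: what is moved stays moved. The work goes in short steps, Python scripts to look and compute and a tool call to move; the robot and the scene stay as the last step left them, time stands still between calls to the robot, and variables do not carry over. Pictures are saved under pics/ and viewed, at most 14 in all, crops included, and the job is handed in when it is done.

Besides the shell and the picture viewer there is one more tool, called after "Emit:" in YAML: its name, and indented under it one key for each argument. carry_out: Moves the arm, as the interface text tells. Its arguments: {"type":"object","properties":{"increments":{"type":"array"}},"required":["increments"]}

```bash
mkdir -p pics; ls; cat > h.py <<'E'
import numpy as np, cv2
from plant import env
def ray(s,u,v):
    f=s["frame"].shape[0]/2/np.tan(np.radians(s["fov_y"])/2)
    K=np.array([[f,0,s["cx"]],[0,f,s["cy"]],[0,0,1]],float)
    p=cv2.undistortPoints(np.array([[[u,v]]],float),K,np.array([s["k1"],0,0,0,0.]))[0,0]
    # k1 applies as factor 1+k1 r^2
    R=np.array(s["rotation"]); 
    if R.shape==(3,): R=cv2.Rodrigues(R)[0]
    return np.array(s["eye"]),R@np.array([p[0],-p[1],-1.])
def onz(s,u,v,z):
    e,d=ray(s,u,v); return e+d*(z-e[2])/d[2]
E
python3 - <<'E'
from h import *
for n in ("top","side"):
    s=env.snapshot(n); cv2.imwrite(f"pics/{n}0.png",s["frame"])
    print({k:v for k,v in s.items() if k!="frame"})
o=env.observe();print(o)
E
```

```text
pics
{'fov_y': 55.9289256495857, 'cx': 256.62480798545636, 'cy': 191.46444353850924, 'k1': -0.05909571215850617, 'eye': array([0.47298401, 0.01832579, 1.19517842]), 'rotation': array([ 0.04137238, -0.0716401 , -1.57840745])}
{'fov_y': 54.496754664114164, 'cx': 246.75331032490445, 'cy': 190.98795258778023, 'k1': -0.02438159178410147, 'eye': array([ 0.06587167, -0.61138555,  0.64702388]), 'rotation': array([ 0.89970871, -0.31197823, -0.59934697])}
{'clock': 0.1, 'joint_pos': array([ 1.15297943e+00,  4.23748079e-01,  1.63058283e+00, -3.94630086e-06,
        1.08863048e+00, -1.89799924e-02]), 'joint_velocities': array([-0.00183594,  0.00028956, -0.00429746, -0.00027979, -0.0012866 ,
        0.0012239 ]), 'effort': array([ 2.76377650e-04, -5.45611095e+01, -2.74324375e+01,  6.46306342e-02,
        1.87599793e-02, -1.91204117e-05]), 'tcp_pos': array([0.24248123, 0.57550684, 0.22200173]), 'eef_rot': array([-6.22286408e-01, -3.07904495e+00,  2.09993312e-03]), 'contact_force': array([ 0.09870933,  0.61086099, -0.05991184]), 'ft_torque': array([-0.03894717,  0.04414064,  0.021761  ]), 'grip_force': 0.0, 'opening': 0.08781307359447613}
```

View pics/top0.png

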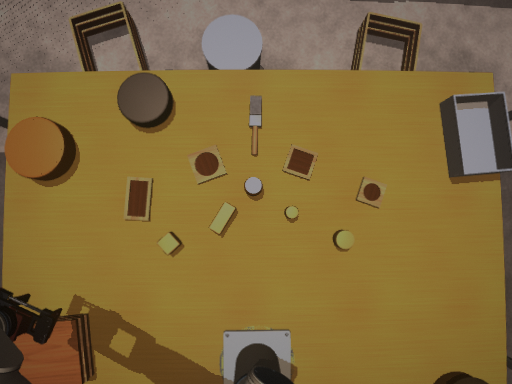

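View pics/side0.png

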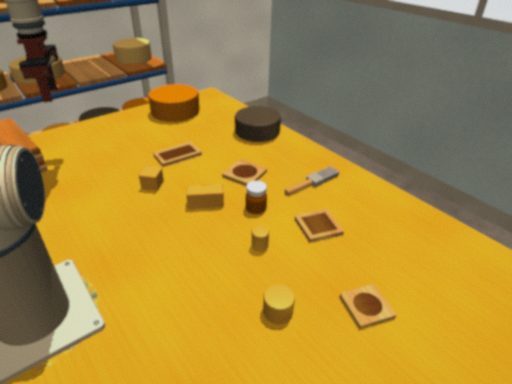

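The top view shows, by pixel: square cheese (169,243), brick (222,218), small round (292,212) and big round (345,239). The recesses are brick (138,199), big round (207,164), square (300,161) and small round (372,192). The jar is at (253,186) and the brush at about (255,125). The side view agrees with this layout.

```bash
cat >> h.py <<'E'
CH=dict(square=(169,243),brick=(222,218),small=(292,212),big=(345,239))
TR=dict(brick=(138,199),big=(207,164),square=(300,161),small=(372,192))
def blob(s,c,tray,half=24):
    u,v=map(int,c); f=s["frame"][v-half:v+half,u-half:u+half]; k=6
    f=cv2.resize(f,None,fx=k,fy=k,interpolation=cv2.INTER_CUBIC)
    hsv=cv2.cvtColor(f,cv2.COLOR_BGR2HSV); b,g,r=cv2.split(f.astype(int))
    m=((r<125)&(r>b) if tray else (g>r*0.86)&(b>55)&(r>150)).astype(np.uint8)
    m=cv2.morphologyEx(m,cv2.MORPH_OPEN,np.ones((9,9)))
    cs,_=cv2.findContours(m,0,2)
    q=min((c for c in cs if cv2.contourArea(c)>400),key=lambda c:np.linalg.norm(np.array(cv2.minAreaRect(c)[0])-half*k))
    px=(q[:,0,:]+.5)/k-.5+[u-half,v-half]
    z=.008 if tray else .052
    P=np.array([onz(s,*p,z)[:2] for p in px])*1000
    return cv2.minAreaRect(P.astype(np.float32)),px,f
E
python3 - <<'E'
from h import *
s=env.snapshot("top"); F=s["frame"]
for n,c in CH.items(): print(n,F[c[1],c[0]],"table",F[c[1]+18,c[0]+18])
for n,c in TR.items(): print(n,F[c[1],c[0]])
im=cv2.resize(F[140:265,110:400],None,fx=2.75,fy=2.75,interpolation=cv2.INTER_CUBIC)
for T,D in ((0,CH),(1,TR)):
    for n,c in D.items():
        try:
            r,px,_=blob(s,c,T); print(T,n,np.round(r[0],1),np.round(r[1],1),round(r[2],1))
            cv2.polylines(im,[np.int32((px-[110,140]+.5)*2.75)],True,(255,0,0))
        except Exception as e: print(T,n,e)
cv2.imwrite("pics/seg.png",im)
E
```

```text
square [ 82 147 149] table [ 50 120 147]
brick [ 91 148 150] table [ 52 121 149]
small [ 87 149 151] table [ 52 121 149]
big [ 74 141 148] table [ 51 118 146]
brick [21 42 75]
big [23 43 78]
square [23 44 76]
small [22 43 76]
0 square min() iterable argument is empty
0 brick min() iterable argument is empty
0 small min() iterable argument is empty
0 big min() iterable argument is empty
1 brick [540.  388.1] [ 61.9 119.8] 85.7
1 big [652.9 161. ] [79.8 79.5] 44.7
1 square [ 658.1 -150.9] [73.8 74.4] 70.1
1 small [ 555.  -388.1] [58.8 60.2] 88.3
```

View pics/seg.png

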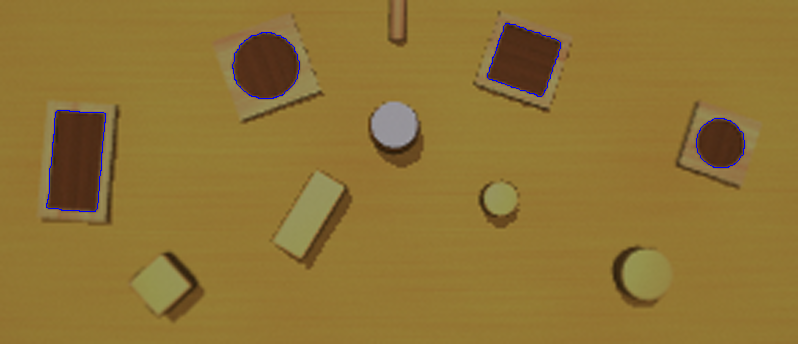

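The recess outlines fit: sizes are within 4 mm of those given. Next I need a tighter colour mask for the cheese tops.

```bash
sed -i 's/(g>r\*0.86)&(b>55)&(r>150)/(g>r*0.9)\&(b>62)\&(r>110)/' h.py
python3 - <<'E'
from h import *
s=env.snapshot("top"); F=s["frame"]
im=cv2.resize(F[140:265,110:400],None,fx=2.75,fy=2.75,interpolation=cv2.INTER_CUBIC)
for n,c in CH.items():
    r,px,_=blob(s,c,0,20); print(n,np.round(r[0],1),np.round(r[1],1),round(r[2],1))
    cv2.polylines(im,[np.int32((px-[110,140]+.5)*2.75)],True,(255,0,0))
cv2.imwrite("pics/seg2.png",im)
o=env.observe(); R=cv2.Rodrigues(o["eef_rot"])[0]; print(R.round(3))
print("jar",onz(s,254,185,.075))
E
```

```text
square [395.5 277. ] [48.5 47.6] 42.4
brick [474.3 106.7] [37.3 94.9] 57.9
small [ 490.  -113.9] [35.5 34.8] 89.2
big [ 401.5 -281. ] [51.4 54.2] 89.1
[[-0.922  0.388 -0.   ]
 [ 0.388  0.922 -0.001]
 [ 0.    -0.001 -1.   ]]
jar [0.57376137 0.00436684 0.075     ]
```

View pics/seg2.png

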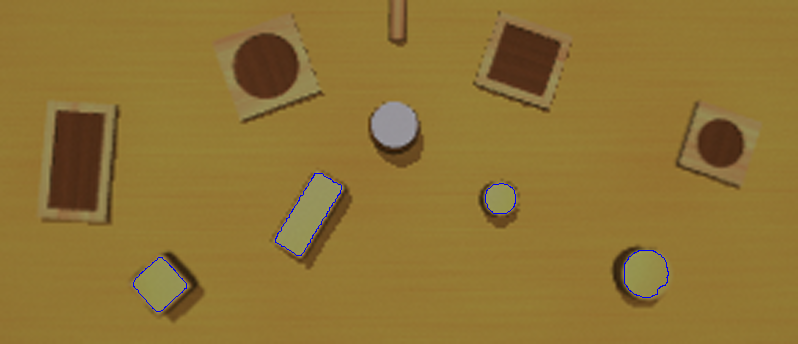

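Cheese centres and sizes are consistent: each mask is uniformly about 6 mm small from edge shading, and the centres are symmetric. I'll start with the square cheese and go above it.

Emit:
carry_out:
  increments:
    - [0, 0, -0.05, 15, -30, -7, 87]
    - [0, 0, -0.1, 38, -75, -18, 87]
    - [0, 0, -0.2, 63, -125, -30, 87]
    - [0, 0, -0.3, 89, -175, -43, 87]
    - [0, 0, -0.38, 114, -224, -55, 87]
    - [0, 0, -0.42, 140, -274, -67, 87]
    - [0, 0, -0.433, 152, -299, -73, 87]
    - [0, 0, -0.433, 152, -299, -73, 87]
    - [0, 0, -0.433, 152, -299, -73, 87]

```text
clock: 1.32
tcp_pos: [0.3947, 0.2776, 0.1499]
eef_rot: [1.269, 2.874, 0.001]
contact_force: [0.5, 0.2, 0.0]
opening: 0.0869
grip_force: 0.0
```

Emit:
carry_out:
  increments:
    - [0, 0, 0, 0, 0, -40, 87]
    - [0, 0, 0, 0, 0, -85, 87]
    - [0, 0, 0, 0, 0, -120, 87]
    - [0, 0, 0, 0, 0, -138, 87]
    - [0, 0, 0, 0, 0, -138, 87]
    - [0, 0, 0, 0, 0, -138, 40]
    - [0, 0, 0, 0, 0, -138, 40]
    - [0, 0, 0, 0, 0, -138, 40]
    - [0, 0, 0, 0, 0, -138, 40]
    - [0, 0, 0, 0, 0, -138, 40]
    - [0, 0, 0, 0, 0, -138, 40]
    - [0, 0, 0, 0, 0, -138, 40]

```text
clock: 2.82
tcp_pos: [0.395, 0.2772, 0.0122]
eef_rot: [1.269, 2.873, 0.001]
contact_force: [-1.2, 0.5, 6.4]
opening: 0.0542
grip_force: 30.0
```

Opening is 54.2 mm, so the square is gripped flush. Now lift and carry it.

Emit:
carry_out:
  increments:
    - [0, 0, 0, 0, 0, 10, 40]
    - [0, 0, 0, 0, 0, 40, 40]
    - [0, 0, 0, 0, 0, 80, 40]
    - [0, 0, 0, 0, 0, 120, 40]
    - [0, 0, 0.02, 10, -16, 138, 40]
    - [0, 0, 0.08, 32, -52, 138, 40]
    - [0, 0, 0.13, 58, -95, 138, 40]
    - [0, 0, 0.18, 84, -138, 138, 40]
    - [0, 0, 0.23, 110, -180, 138, 40]
    - [0, 0, 0.28, 136, -222, 138, 40]
    - [0, 0, 0.33, 162, -264, 138, 40]
    - [0, 0, 0.38, 188, -306, 138, 40]

```text
clock: 4.32
tcp_pos: [0.583, -0.0307, 0.15]
eef_rot: [-0.702, -3.062, -0.0]
contact_force: [1.1, -0.3, -1.7]
opening: 0.0542
grip_force: 30.0
```

Emit:
carry_out:
  increments:
    - [0, 0, 0.04, 26, -42, 0, 40]
    - [0, 0, 0.08, 52, -84, 0, 40]
    - [0, 0, 0.103, 68, -110, 0, 40]
    - [0, 0, 0.103, 75, -122, 0, 40]
    - [0, 0, 0.103, 75, -122, 0, 40]
    - [0, 0, 0.103, 75, -122, 0, 40]

```text
clock: 5.08
tcp_pos: [0.6568, -0.1499, 0.1495]
eef_rot: [-0.544, -3.093, -0.0]
contact_force: [-0.2, -0.2, -1.8]
opening: 0.0537
grip_force: 30.0
```

Emit:
carry_out:
  increments:
    - [0, 0, 0, 0, 0, -30, 40]
    - [0, 0, 0, 1, -1, -70, 40]
    - [0, 0, 0, 1, -1, -100, 40]
    - [0, 0, 0, 1, -1, -118, 40]
    - [0, 0, 0, 1, -1, -125, 40]
    - [0, 0, 0, 1, -1, -129, 40]
    - [0, 0, 0, 1, -1, -129.5, 40]
    - [0, 0, 0, 1, -1, -129.5, 40]

```text
clock: 6.08
tcp_pos: [0.6592, -0.1522, 0.021]
eef_rot: [0.545, 3.093, -0.0]
contact_force: [0.1, 0.6, -0.8]
opening: 0.0539
grip_force: 30.0
```

Emit:
carry_out:
  increments:
    - [0, 0, 0, 0, 0, -1, 40]
    - [0, 0, 0, 0, 0, -1, 40]
    - [0, 0, 0, 0, 0, -1, 60]
    - [0, 0, 0, 0, 0, -1, 75]
    - [0, 0, 0, 0, 0, -1, 80]
    - [0, 0, 0, 0, 0, -1, 80]
    - [0, 0, 0, 0, 0, -1, 80]
    - [0, 0, 0, 0, 0, 30, 80]
    - [0, 0, 0, 0, 0, 75, 80]
    - [0, 0, 0, 0, 0, 115, 80]
    - [0, 0, 0, 0, 0, 129, 80]

```text
clock: 7.45
tcp_pos: [0.66, -0.1524, 0.1519]
eef_rot: [0.544, 3.09, -0.0]
contact_force: [-1.0, 0.2, -0.3]
opening: 0.0796
grip_force: 0.0
```

```bash
python3 - <<'E'
from h import *
for n in("top","side"):
    s=env.snapshot(n); F=s["frame"]; c=F[130:300,110:410] if n=="top" else F[130:340,120:420]
    cv2.imwrite(f"pics/{n}1.png",cv2.resize(c,None,fx=2.5,fy=2.5))
print(env.observe()["tcp_pos"])
E
```

```text
[ 0.65938818 -0.15225242  0.15041547]
```

View pics/side1.png

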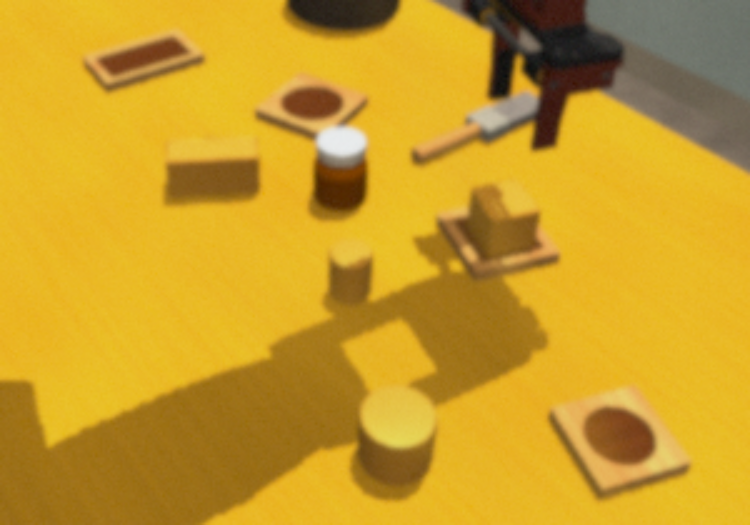

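The picture shows the square sitting upright inside its rim, at about (505,220) in the crop. Next is the small round.

Emit:
carry_out:
  increments:
    - [0, 0, 0, -25, 6, 0, 80]
    - [0, 0, 0, -70, 16, 0, 80]
    - [0, 0, 0, -115, 26, 0, 80]
    - [0, 0, 0, -155, 35, 0, 80]
    - [0, 0, 0, -169, 38, 0, 80]
    - [0, 0, 0, -169, 38, 0, 80]
    - [0, 0, 0, -169, 38, -30, 80]
    - [0, 0, 0, -169, 38, -75, 80]
    - [0, 0, 0, -169, 38, -115, 80]
    - [0, 0, 0, -169, 38, -135, 80]
    - [0, 0, 0, -169, 38, -138, 80]
    - [0, 0, 0, -169, 38, -138, 80]

```text
clock: 9.05
tcp_pos: [0.4908, -0.1143, 0.0112]
eef_rot: [0.545, 3.093, -0.0]
contact_force: [-0.3, -0.4, 0.1]
opening: 0.0799
grip_force: 0.0
```

Emit:
carry_out:
  increments:
    - [0, 0, 0, 0, 0, 0, 30]
    - [0, 0, 0, 0, 0, 0, 30]
    - [0, 0, 0, 0, 0, 0, 30]
    - [0, 0, 0, 0, 0, 0, 30]
    - [0, 0, 0, 0, 0, 0, 30]
    - [0, 0, 0, 0, 0, 0, 30]
    - [0, 0, 0, 0, 0, 0, 30]

```text
clock: 9.93
tcp_pos: [0.4898, -0.1141, 0.0114]
eef_rot: [0.545, 3.094, -0.0]
contact_force: [-0.4, 1.0, 6.3]
opening: 0.0414
grip_force: 30.0
```

Emit:
carry_out:
  increments:
    - [0, 0, 0, 0, 0, 10, 30]
    - [0, 0, 0, 0, 0, 40, 30]
    - [0, 0, 0, 0, 0, 80, 30]
    - [0, 0, 0, 4, -16, 110, 30]
    - [0, 0, 0, 13, -55, 120, 30]
    - [0, 0, 0, 24, -100, 120, 30]
    - [0, 0, 0, 35, -147, 120, 30]
    - [0, 0, 0, 46, -194, 120, 30]
    - [0, 0, 0, 56, -236, 120, 30]
    - [0, 0, 0, 63, -265, 120, 30]
    - [0, 0, 0, 65, -274, 120, 30]
    - [0, 0, 0, 65, -274, 120, 30]

```text
clock: 11.42
tcp_pos: [0.5542, -0.3876, 0.131]
eef_rot: [-0.546, -3.093, -0.001]
contact_force: [0.5, 0.8, -0.1]
opening: 0.0416
grip_force: 30.0
```

Emit:
carry_out:
  increments:
    - [0, 0, 0, 0, 0, 0, 30]
    - [0, 0, 0, 0, 0, -30, 30]
    - [0, 0, 0, 0, 0, -65, 30]
    - [0, 0, 0, 0, 0, -95, 30]
    - [0, 0, 0, 0, 0, -107, 30]
    - [0, 0, 0, 0, 0, -111, 30]
    - [0, 0, 0, 0, 0, -112, 30]
    - [0, 0, 0, 0, 0, -112, 30]

```text
clock: 12.42
tcp_pos: [0.5553, -0.3884, 0.0203]
eef_rot: [0.545, 3.092, -0.001]
contact_force: [-0.2, -0.6, -1.0]
opening: 0.0419
grip_force: 30.0
```

Emit:
carry_out:
  increments:
    - [0, 0, 0, 0, 0, -1, 30]
    - [0, 0, 0, 0, 0, -1, 30]
    - [0, 0, 0, 0, 0, -1, 50]
    - [0, 0, 0, 0, 0, -1, 75]
    - [0, 0, 0, 0, 0, -1, 87]
    - [0, 0, 0, 0, 0, -1, 87]
    - [0, 0, 0, 0, 0, -1, 87]
    - [0, 0, 0, 0, 0, 30, 87]
    - [0, 0, 0, 0, 0, 75, 87]
    - [0, 0, 0, 0, 0, 115, 87]
    - [0, 0, 0, 0, 0, 130, 87]
    - [0, 0, 0, 0, 0, 130, 87]

```text
clock: 13.92
tcp_pos: [0.5549, -0.3882, 0.1496]
eef_rot: [0.545, 3.093, -0.001]
contact_force: [-0.2, 0.6, 0.0]
opening: 0.0868
grip_force: 0.0
```

```bash
python3 - <<'E'
from h import *
s=env.snapshot("top"); F=s["frame"]
cv2.imwrite("pics/top2.png",cv2.resize(F[130:290,110:410],None,fx=2.5,fy=2.5))
print(env.observe()["tcp_pos"])
r,px,_=blob(s,CH["big"],0,20); print(r,(px.min(0)+px.max(0))/2, np.array(cv2.minEnclosingCircle(px.astype(np.float32))[0]))
E
```

```text
[ 0.55421938 -0.3877307   0.14824626]
((401.7786560058594, -281.5013122558594), (52.38035583496094, 54.717247009277344), 88.7647476196289) [344.58333333 239.08333333] [344.38134766 239.07026672]
```

View pics/top2.png

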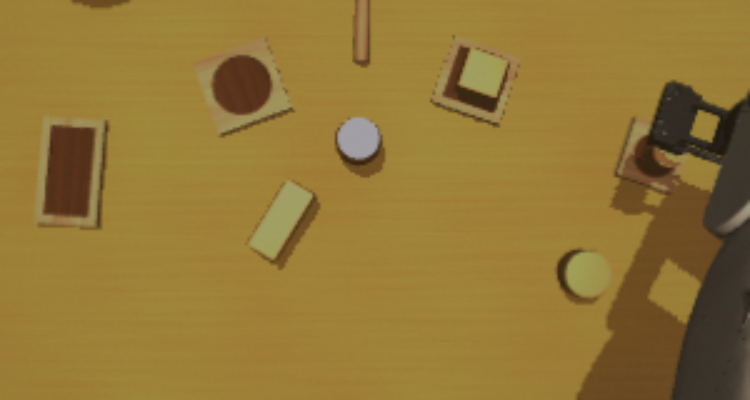

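The square sits within its recess (480,75) and the small round is still hidden by the gripper. Next is the big round.

Emit:
carry_out:
  increments:
    - [0, 0, 0, -20, 14, 0, 87]
    - [0, 0, 0, -60, 42, 0, 87]
    - [0, 0, 0, -105, 73, 0, 87]
    - [0, 0, 0, -140, 98, 0, 87]
    - [0, 0, 0, -153, 107, 0, 87]
    - [0, 0, 0, -153, 107, 0, 87]
    - [0, 0, 0, -153, 107, -30, 87]
    - [0, 0, 0, -153, 107, -70, 87]
    - [0, 0, 0, -153, 107, -110, 87]
    - [0, 0, 0, -153, 107, -132, 87]
    - [0, 0, 0, -153, 107, -138, 87]
    - [0, 0, 0, -153, 107, -138, 87]

```text
clock: 15.48
tcp_pos: [0.4025, -0.2816, 0.0109]
eef_rot: [0.545, 3.094, -0.0]
contact_force: [-0.7, -0.6, 0.6]
opening: 0.0868
grip_force: 0.0
```

Emit:
carry_out:
  increments:
    - [0, 0, 0, 0, 0, 0, 50]
    - [0, 0, 0, 0, 0, 0, 50]
    - [0, 0, 0, 0, 0, 0, 50]
    - [0, 0, 0, 0, 0, 0, 50]
    - [0, 0, 0, 0, 0, 0, 50]
    - [0, 0, 0, 0, 0, 0, 50]

```text
clock: 16.23
tcp_pos: [0.4021, -0.2814, 0.0119]
eef_rot: [0.545, 3.093, -0.001]
contact_force: [-0.2, 0.4, 6.3]
opening: 0.062
grip_force: 30.0
```

Emit:
carry_out:
  increments:
    - [0, 0, 0, 0, 0, 10, 50]
    - [0, 0, 0, 0, 0, 40, 50]
    - [0, 0, 0, 0, 0, 80, 50]
    - [0, 0, 0, 0, 0, 115, 50]
    - [0, 0, 0, 10, 18, 130, 50]
    - [0, 0, 0, 30, 53, 130, 50]
    - [0, 0, 0, 52, 92, 130, 50]
    - [0, 0, 0, 74, 131, 130, 50]
    - [0, 0, 0, 97, 170, 130, 50]
    - [0, 0, 0, 119, 209, 130, 50]
    - [0, 0, 0, 141, 248, 130, 50]
    - [0, 0, 0, 163, 287, 130, 50]

```text
clock: 17.73
tcp_pos: [0.5649, 0.0074, 0.1416]
eef_rot: [-0.545, -3.094, 0.0]
contact_force: [-0.6, -0.4, -1.7]
opening: 0.0622
grip_force: 30.0
```

Emit:
carry_out:
  increments:
    - [0, 0, 0, 22, 39, 0, 50]
    - [0, 0, 0, 44, 78, 0, 50]
    - [0, 0, 0, 66, 117, 0, 50]
    - [0, 0, 0, 80, 142, 0, 50]
    - [0, 0, 0, 88, 155, 0, 50]
    - [0, 0, 0, 88, 155, 0, 50]
    - [0, 0, 0, 88, 155, 0, 50]

```text
clock: 18.6
tcp_pos: [0.6519, 0.1599, 0.1411]
eef_rot: [-0.546, -3.093, 0.001]
contact_force: [0.2, -1.0, -0.2]
opening: 0.0621
grip_force: 30.0
```

Emit:
carry_out:
  increments:
    - [0, 0, 0, 0, 0, -25, 50]
    - [0, 0, 0, 0, 0, -65, 50]
    - [0, 0, 0, 0, 0, -100, 50]
    - [0, 0, 0, 0, 0, -115, 50]
    - [0, 0, 0, 0, 0, -120, 50]
    - [0, 0, 0, 0, 0, -122, 50]
    - [0, 0, 0, 0, 0, -122, 50]

```text
clock: 19.48
tcp_pos: [0.6535, 0.1611, 0.0204]
eef_rot: [0.545, 3.092, 0.001]
contact_force: [0.5, -0.3, -1.1]
opening: 0.0618
grip_force: 30.0
```

Emit:
carry_out:
  increments:
    - [0, 0, 0, 0, 0, -1, 50]
    - [0, 0, 0, 0, 0, -1, 50]
    - [0, 0, 0, 0, 0, -1, 70]
    - [0, 0, 0, 0, 0, -1, 87]
    - [0, 0, 0, 0, 0, -1, 87]
    - [0, 0, 0, 0, 0, -1, 87]
    - [0, 0, 0, 0, 0, -1, 87]
    - [0, 0, 0, 0, 0, 30, 87]
    - [0, 0, 0, 0, 0, 75, 87]
    - [0, 0, 0, 0, 0, 115, 87]
    - [0, 0, 0, 0, 0, 130, 87]
    - [0, 0, 0, 0, 0, 130, 87]

```text
clock: 20.98
tcp_pos: [0.653, 0.161, 0.1496]
eef_rot: [0.545, 3.093, 0.001]
contact_force: [0.2, 0.3, -1.1]
opening: 0.0871
grip_force: 0.0
```

Emit:
carry_out:
  increments:
    - [0, 0, -0.04, -25, -8, 0, 80]
    - [0, 0, -0.1, -70, -21, 0, 80]
    - [0, 0, -0.16, -115, -35, 0, 80]
    - [0, 0, -0.2, -155, -47, 0, 80]
    - [0, 0, -0.213, -179, -54, 0, 80]
    - [0, 0, -0.213, -179, -54, 0, 80]
    - [0, 0, -0.213, -179, -54, -30, 80]
    - [0, 0, -0.213, -179, -54, -70, 80]
    - [0, 0, -0.213, -179, -54, -110, 80]
    - [0, 0, -0.213, -179, -54, -132, 80]
    - [0, 0, -0.213, -179, -54, -138, 80]
    - [0, 0, -0.213, -179, -54, -138, 80]

```text
clock: 22.48
tcp_pos: [0.4741, 0.1071, 0.0107]
eef_rot: [-0.871, -3.018, 0.0]
contact_force: [-0.3, 0.5, -0.3]
opening: 0.08
grip_force: 0.0
```

Emit:
carry_out:
  increments:
    - [0, 0, 0, 0, 0, 0, 30]
    - [0, 0, 0, 0, 0, 0, 30]
    - [0, 0, 0, 0, 0, 0, 30]
    - [0, 0, 0, 0, 0, 0, 30]
    - [0, 0, 0, 0, 0, 0, 30]
    - [0, 0, 0, 0, 0, 0, 30]
    - [0, 0, 0, 0, 0, 0, 30]

```text
clock: 23.35
tcp_pos: [0.4738, 0.107, 0.0115]
eef_rot: [0.871, 3.018, 0.0]
contact_force: [-0.7, -0.2, 6.1]
opening: 0.0418
grip_force: 30.0
```

Emit:
carry_out:
  increments:
    - [0, 0, 0, 0, 0, 10, 30]
    - [0, 0, 0, 0, 0, 40, 30]
    - [0, 0, 0, 0, 0, 80, 30]
    - [0, 0, 0.02, 4, 16, 110, 30]
    - [0, 0, 0.1, 13, 55, 120, 30]
    - [0, 0, 0.18, 24, 100, 120, 30]
    - [0, 0, 0.26, 35, 147, 120, 30]
    - [0, 0, 0.34, 46, 194, 120, 30]
    - [0, 0, 0.42, 56, 238, 120, 30]
    - [0, 0, 0.47, 63, 270, 120, 30]
    - [0, 0, 0.485, 66, 281, 120, 30]
    - [0, 0, 0.485, 66, 281, 120, 30]

```text
clock: 24.85
tcp_pos: [0.5392, 0.3876, 0.1309]
eef_rot: [-0.121, -3.139, 0.001]
contact_force: [0.2, -0.9, -1.2]
opening: 0.0418
grip_force: 30.0
```

Emit:
carry_out:
  increments:
    - [0, 0, 0, 0, 0, 0, 30]
    - [0, 0, 0, 0, 0, -30, 30]
    - [0, 0, 0, 0, 0, -65, 30]
    - [0, 0, 0, 0, 0, -95, 30]
    - [0, 0, 0, 0, 0, -107, 30]
    - [0, 0, 0, 0, 0, -111, 30]
    - [0, 0, 0, 0, 0, -112, 30]
    - [0, 0, 0, 0, 0, -112, 30]

```text
clock: 25.85
tcp_pos: [0.5403, 0.3883, 0.0203]
eef_rot: [0.121, 3.138, 0.002]
contact_force: [-0.5, 0.9, -1.4]
opening: 0.0416
grip_force: 30.0
```

Next I'll release it, lift, and move clear over empty table so both cameras can see all the boards.

Emit:
carry_out:
  increments:
    - [0, 0, 0, 0, 0, -1, 30]
    - [0, 0, 0, 0, 0, -1, 30]
    - [0, 0, 0, 0, 0, -1, 50]
    - [0, 0, 0, 0, 0, -1, 75]
    - [0, 0, 0, 0, 0, -1, 80]
    - [0, 0, 0, 0, 0, -1, 80]
    - [0, 0, 0, 0, 0, -1, 80]
    - [0, 0, 0, 0, 0, 30, 80]
    - [0, 0, 0, 0, 0, 75, 80]
    - [0, 0, 0, 0, 0, 115, 80]
    - [0, 0, 0, 0, 0, 150, 80]
    - [0, 0, 0, 0, 0, 180, 80]

```text
clock: 27.35
tcp_pos: [0.5398, 0.388, 0.2008]
eef_rot: [0.121, 3.138, 0.001]
contact_force: [0.5, -0.0, 0.1]
opening: 0.0801
grip_force: 0.0
```

Emit:
carry_out:
  increments:
    - [0, 0, 0, -30, 20, 0, 80]
    - [0, 0, 0, -75, 50, 0, 80]
    - [0, 0, 0, -120, 80, 0, 80]
    - [0, 0, 0, -165, 110, 0, 80]
    - [0, 0, 0, -210, 130, 0, 80]
    - [0, 0, 0, -250, 150, 0, 80]
    - [0, 0, 0, -250, 150, 0, 80]
    - [0, 0, 0, -250, 150, 0, 80]

```text
clock: 28.35
tcp_pos: [0.29, 0.5378, 0.1992]
eef_rot: [0.12, 3.139, -0.0]
contact_force: [0.2, 0.5, 0.3]
opening: 0.0801
grip_force: 0.0
```

```bash
python3 - <<'E'
from h import *
ims=[]
for n in("top","side"):
    s=env.snapshot(n); F=s["frame"]; c=F[110:260,110:410] if n=="top" else F[120:340,120:420]
    ims.append(cv2.resize(c,None,fx=2,fy=1.6 if n=="side" else 1.6))
    if n=="top":
        import h
        for k,t in TR.items():
            E=dict(brick=(540,388),big=(653,161),square=(658,-151),small=(555,-388))[k]
            f=F.astype(int); 
            b,g,r=cv2.split(f.astype(int)); 
            # cheese top about 0.06 high
            m=((g>r*.9)&(b>62)&(r>110)).astype(np.uint8)
            best=None
            cs,_=cv2.findContours(m,0,2)
            for q in cs:
                if cv2.contourArea(q)<40: continue
                M=cv2.moments(q); P=onz(s,M["m10"]/M["m00"],M["m01"]/M["m00"],.060)*1000
                d=np.hypot(*(P[:2]-E))
                if d<40: print(k,(P[:2]-E).round(1),cv2.contourArea(q))
cv2.imwrite("pics/final.png",np.vstack(ims))
print(ims[0].shape,ims[1].shape,env.observe()["tcp_pos"])
E
```

```text
brick [ 0.4 -0.5] 307.5
big [ 0.4 -0. ] 230.5
square [ 0.4 -1.1] 199.0
small [1.1 5.3] 50.5
(240, 600, 3) (352, 600, 3) [0.29073089 0.53747083 0.19916957]
```

View pics/final.png

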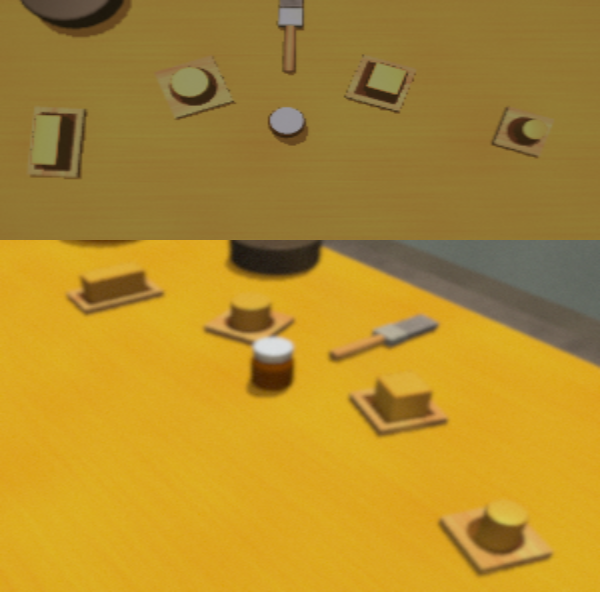

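The big round, square and brick are in place. The mask on the small round is incomplete, so I'll check it by projecting where its top and base rims should appear.

```bash
python3 - <<'E'
from h import *
ims=[]
for n in("top","side"):
    s=env.snapshot(n);F=s["frame"]
    f=192/np.tan(np.radians(s["fov_y"])/2);K=np.array([[f,0,s["cx"]],[0,f,s["cy"]],[0,0,1]])
    R=cv2.Rodrigues(np.array(s["rotation"]))[0]
    Rc=np.diag([1,-1,-1])@R.T; t=-Rc@s["eye"]
    a=np.linspace(0,2*np.pi,60)
    c0=(350,165) if n=="top" else (330,275); w=50 if n=="top" else 75; k=400/w
    c=cv2.resize(F[c0[1]:c0[1]+w,c0[0]:c0[0]+w],(400,400),interpolation=cv2.INTER_CUBIC)
    for z,col in((.06,(255,0,0)),(.008,(0,255,0))):
        P=np.c_[.555+.021*np.cos(a),-.388+.021*np.sin(a),0*a+z]
        p=cv2.projectPoints(P,cv2.Rodrigues(Rc)[0],t,K,np.array([s["k1"],0,0,0.]))[0][:,0]
        cv2.polylines(c,[np.int32((p-c0+.5)*k)],True,col)
    ims.append(c)
cv2.imwrite("pics/small.png",np.hstack(ims))
E
```

```text
(no output)
```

View pics/small.png

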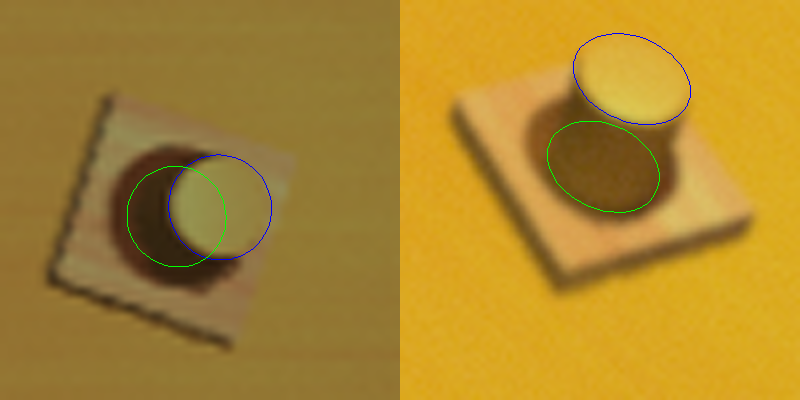

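In both views the small round's top matches the projected top rim, centred near (220,207) in the top crop and (632,80) in the side crop. It is upright and centred, so I'm handing in the job.

```bash
python3 -c "
from plant import env
print(env.job_done())"
```

```text
the job is handed in; nothing more can be done
None
```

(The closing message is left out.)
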